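Open the latched bay and take the lid off the tin

TASK

Open up the lidded tin that is shut in the little steel bay: squeeze the thumb lever towards the grip post so that the latch bar lifts out of its catch, swing the gate open to about a right angle and leave it there. Then lift the lid off the tin by its knob and set it down gently, knob up and flat on the bare table beside or in front of the bay, well clear of the tin. Leave the tin standing in the bay with its two nuts inside, and do not disturb the other tools.

Things in the scene. Friction and masses are not known exactly. Their poses are not given: they have to be found in the camera images.
- bay: Fixed grey steel bay; origin on the table under it; x from the gate into the bay, y left, z up. Base plate 6 mm thick (x -95 to 62, y -98 to 98 mm), guards 56 mm high, front jambs 114 mm. Gate plane x = -80 mm; catch on the right jamb (x -110 to -86, y -96 to -82, 107 mm high). The table before and right of it (round x -160, y -150) is free; a V-block and a bottle stand at its sides.
- gate (a joint): Gate angle, rad: 0 shut, grows to 1.75 as it swings out to the front, clockwise from above. Barred gate 150 mm wide, 12 to 110 mm high, hinged on the left jamb; light friction (0.08 N m) holds it where left. A ledge inside it overhangs the lid's front rim while shut. It cannot open while the latch bar lies in its catch.
- gate_hinge (a point): A point on the gate's vertical hinge axis (bay frame x = -80, y = +78 mm), 100 mm above the table; its axes turn with the gate and are those of the bay when shut.
- grip_post (a point): Fixed upright post on the gate, 16 mm (gate x) by 10 mm (gate y), top at 165 mm. Point: its middle, 150 mm above the table, 75 mm from the hinge axis along the gate's -y, 14 mm in front of the gate's plane; axes are the gate's.
- latch (a joint): Latch bar angle in rad: 0 lying in the catch, grows as the bar's free end rises, stops at 0.40. Above about 0.26 it is clear of the catch's front cheek. It falls back under its own weight (1 to 2 N at the lever) when let go.
- thumb_lever (a point): Thumb lever: upright paddle on the latch bar, 18 mm (gate x) by 8 mm (gate y), top 65 mm over the bar's pivot, which is 110 mm from the hinge axis, 100 mm above the table. Point: 50 mm over the pivot; at rest 35 mm from the post's middle, away from the hinge. Pushed to the post (20 mm) it lifts the bar. Over both: 44 mm at rest, 25 squeezed. Both stand free, to be pinched from above.
- bar_tip (a point): Free end of the latch bar (8 x 11 mm section), 74 mm from the pivot, beyond the catch; at rest 100 mm above the table.
- tin: Round open aluminium tin, 92 mm across, 70 mm high, wall 3 mm, about 0.5 kg, standing loose on the bay's base plate (its underside 6 mm above the table). Origin: centre of its underside.
- lid: Loose round lid, about 0.12 kg, 100 mm across, lying on the tin with an 8 mm deep plug (74 mm across) in its mouth. Origin: centre of the plug's underside, 62 mm above the tin's origin when on; z up through the knob. Rests on its plug when set on the table (origin at table height).
- lid_knob (a point): Middle of the lid's black knob, 34 mm above the lid's origin: grip part 24 mm across from 26 to 42 mm, top at 45 mm; the lid's top face is at 14 mm.
- nut_a: M20 nut, 30 x 34 x 16 mm, inside the tin.
- nut_b: M20 nut like the other, inside the tin.
- v_block: Ground steel V-block 60 x 51 x 42 mm, to the right of the bay; leave it alone.
- oil_bottle: Black oil bottle with red nozzle, 56 mm across, 166 mm high, to the left of the bay; leave it alone.
- pliers: Pliers with red handles, 182 mm long, lying to the left; leave them alone.
- engineer_square: Steel engineer's square 100 x 164 x 16 mm, lying to the right; leave it alone.
Not all that is in view belongs to the job. What is shaped like the tin but blue, pink or yellow is not meant.

How it is judged:
By the outcome, as a careful person would: the job done as asked, in the order asked, and still so for the second after the job is handed in, with the robot touching nothing.
It also fails if it takes over 58 s, if anything falls off the work surface, if the arm or the gripper's body presses on something with over 40 N, if the wrist force passes 120 N, or if a joint passes its speed limit or range.

ROBOT

A 7-joint arm with a two-finger parallel gripper is mounted at the origin on the work surface; the furniture and walls round the work are solid. World frame = base frame: x ahead of the robot, y to its left, z up, the work surface at z = 0. Lengths are in m, angles in rad, forces in N, time in s.
With the tool pointing down it reaches from about 0.4 to 0.75 m from the base axis. Payload 19.5 kg.
Tool frame: the origin (TCP) lies at the very end of the fingers, on their centre line; the grasp point (between the pads) lies 19 mm behind it (bot.hold_point_z is the distance from the TCP to the grasp point, in m); z points along the fingers, y is the line along which they close (so a half turn about z gives the same grasp; the last joint's range is limited). The gripper opens to 85 mm and grips with 20 to 120 N. Pads are 22 mm wide; open, the fingers measure 114 mm over their backs; the gripper's body (76 mm by 85 mm) begins 54 mm behind the grasp point. The pads swing forward as they close: fully open they stand 13 mm farther back than shut.
Start: joints at [-1.155, 0.707, -0.028, 1.485, 0.022, 0.951, -0.075], TCP at [0.254, 0.516, 0.231] pointing down, gripper open.
Joint ranges: [-2.71, 2.71], [-0.32, 2.16], [-1.57, 1.52], [0, 2.45], [-1.46, 4.6], [0, 2.02], [-2.83, 2.83]. Speed limits (rad/s): [1.89, 1.89, 2.57, 2.57, 3.01, 3.01, 3.01].

INTERFACE

Orientations are given as a 3x3 rotation matrix whose columns are the frame's x, y, z axes.
In Python, from workcell import bot, eyes gives the robot as it stands.
- The arm moves only by the tool move_arm, never from a script. Its argument "targets" is a list of rows, each a list of 3 entries, a list of its own where there are three numbers: the shift along the tool's x, y, z in cm, then the turn, a rotation vector about the tool's x, y, z in degrees, then the opening, from -1 (shut) to 1 (fully open). In form: [[[x, y, z], [ax, ay, az], fingers], ...]. A call has 1 to 5 rows; each row is the pose to reach, as a shift and turn from the pose commanded when the call began, along the tool's axes at that moment; what a row does not reach only later rows make up. A row lasts 1/10 s, in which the tool goes at most 50 mm and 8.59 degrees, less where a joint would pass 70% of its speed; a pose out of reach is approached as far as the arm can. A call with a gripper value outside its range is refused whole. The fingers move at their own pace and stop on an object; the grip force is fixed at half the most. Time passes only in rows, so rows that repeat a pose let the fingers close. It gives the time, the measured TCP pose, the force, the opening and the grip force at its end, in the units of the state.
- bot.state(): the state, without advancing time (a new reading comes with each control period).
- eyes.get_image(name): name is "scene" or "top" or "wrist"; returns the picture (480x640x3 uint8, red, green, blue); there is no depth.
- eyes.get_calibration(name): a dict with "K" (3x3 intrinsics, pixels), "position" and "attitude" of the camera in the world; the wrist camera has in their place "mount" (4x4, takes a point from camera to tool coordinates, whose origin is the TCP and whose axes are the flange's). Camera axes: x right, y up, looking along -z (the intrinsics and any distortion apply to the point x, -y, -z); pixel columns grow to the right and rows downward; lengths in m; the calibration is good to about 2 mm. A picture is of the moment at which its call begins: read the wrist's pose just before it. get_calibration takes no time and is no camera call.
- bot.sign_off(): hands the job in; it is judged then, once.
The state is a dict: "time": time; "q": joint angles; "joint_vel": joint speeds; "joint_torque": joint torques, N m; "tool_pos": TCP position; "eef_rot": TCP orientation; "ft_force": force on the tool from outside, world axes, zero at the start; "moment": the same for the moment, N m; "finger_gap": finger opening in m; "finger_force": force on a finger pad.
Only numpy, scipy, OpenCV 4.12 (cv2) and the standard library are available. Lean on these libraries where they do the work, as an engineer would, in place of code of your own. Each camera call takes 0.05 s, during which the arm holds its last target. There are 200 camera calls.

## Working session

There is one attempt and no reset: what is moved stays moved. The work goes in short steps, Python scripts to look and compute and a tool call to move; the robot and the scene stay as the last step left them, time stands still between calls to the robot, and variables do not carry over. Pictures are saved under pics/ and viewed, at most 10 in all, crops included, and the job is handed in when it is done.

Besides the shell and the picture viewer there is one more tool, called after "Request:" as name(argument=value, ...), one argument or row to a line, values as JSON. move_arm: Moves the arm, as the interface text tells. Its arguments: {"type":"object","properties":{"targets":{"type":"array"}},"required":["targets"]}

```bash
mkdir -p pics
python3 - <<'E'
from workcell import bot, eyes
import cv2,numpy as np
for n in("scene","top"):
    cv2.imwrite(f"pics/{n}0.png",eyes.get_image(n)[:,:,::-1])
    c=eyes.get_calibration(n);print(n,c)
print(eyes.get_calibration("wrist"))
s=bot.state();print(s["tool_pos"],s["eef_rot"],s["finger_gap"],s["time"])
E
```

```text
scene {'K': array([[551.78380068,   0.        , 313.32648205],
       [  0.        , 551.78380068, 232.49456967],
       [  0.        ,   0.        ,   1.        ]]), 'position': array([-0.13969493, -0.9015097 ,  1.12622122]), 'attitude': array([[ 0.81085753,  0.3850041 , -0.44077421],
       [-0.58494253,  0.55730471, -0.58928235],
       [ 0.01876943,  0.73565162,  0.6771    ]])}
top {'K': array([[592.73088645,   0.        , 328.29423148],
       [  0.        , 592.73088645, 238.02231357],
       [  0.        ,   0.        ,   1.        ]]), 'position': array([ 0.32939322, -0.04634046,  1.88966253]), 'attitude': array([[-0.01398009,  0.9951663 , -0.09720382],
       [-0.99984722, -0.01493322, -0.00908476],
       [-0.01049241,  0.09706196,  0.99522303]])}
{'K': array([[390.66176102,   0.        , 318.04859618],
       [  0.        , 390.66176102, 241.08613834],
       [  0.        ,   0.        ,   1.        ]]), 'mount': array([[ 1.16624318e-03,  9.45258675e-01,  3.26319900e-01,
         8.38138574e-02],
       [ 9.99999320e-01, -1.09351825e-03, -4.06303083e-04,
         4.31716459e-04],
       [-2.72247488e-05,  3.26320152e-01, -9.45259307e-01,
        -1.42584691e-01],
       [ 0.00000000e+00,  0.00000000e+00,  0.00000000e+00,
         1.00000000e+00]])}
[0.25403201 0.51557791 0.23087784] [[-8.97018645e-01  4.41992497e-01 -4.28914725e-04]
 [ 4.41992705e-01  8.97018204e-01 -8.89087920e-04]
 [-8.22587321e-06 -9.87105620e-04 -9.99999513e-01]] 0.08559186449824908 0.1
```

View pics/scene0.png

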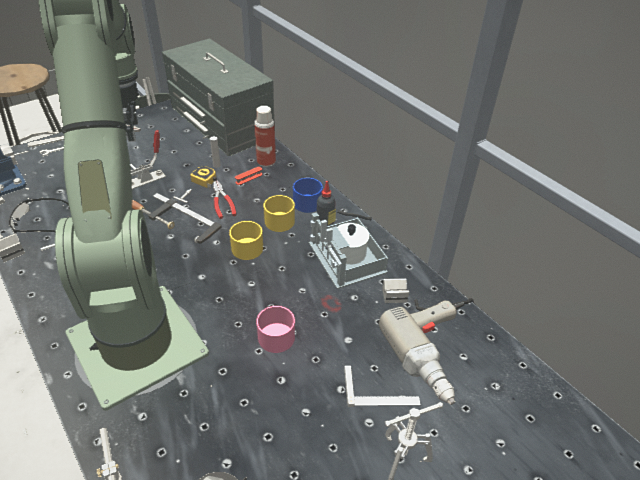

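View pics/top0.png

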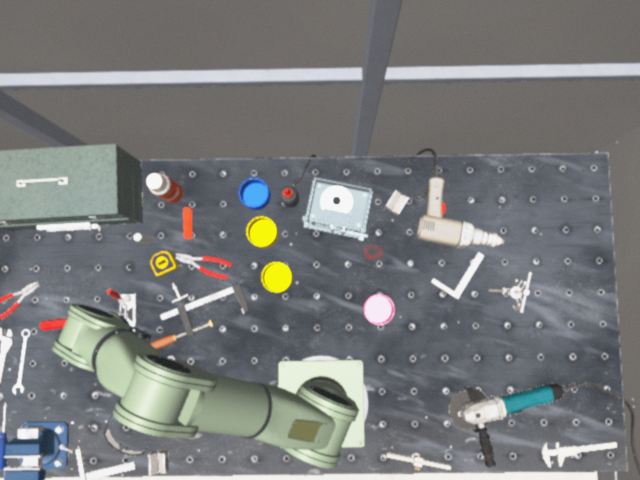

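The top view shows the bay round (338,208), with the white-lidded tin and black knob at (336,200). The gate faces the robot, its row of posts running (305,232)-(365,238). In the scene view the bay is at (347,250) with the knob at (351,230). The other tin shapes are blue (254,193), yellow (262,232) and (276,277), and pink (379,309) in the top view. Only the aluminium one in the bay fits the description. I'll confirm it in one enlarged crop.

Run:
```python
import cv2,numpy as np
a=cv2.imread("pics/top0.png")[168:250,290:390];b=cv2.imread("pics/scene0.png")[205:295,300:400]
a=cv2.resize(a,(600,492)[:2],interpolation=cv2.INTER_CUBIC)
a=cv2.resize(cv2.imread("pics/top0.png")[170:250,290:390],(400,320),interpolation=cv2.INTER_CUBIC)
b=cv2.resize(b[:80],(400,320),interpolation=cv2.INTER_CUBIC)
b=cv2.resize(cv2.imread("pics/scene0.png")[208:288,300:400],(400,320),interpolation=cv2.INTER_CUBIC)
cv2.imwrite("pics/crop.png",np.hstack([a,b]))
```

```text
(no output)
```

View pics/crop.png

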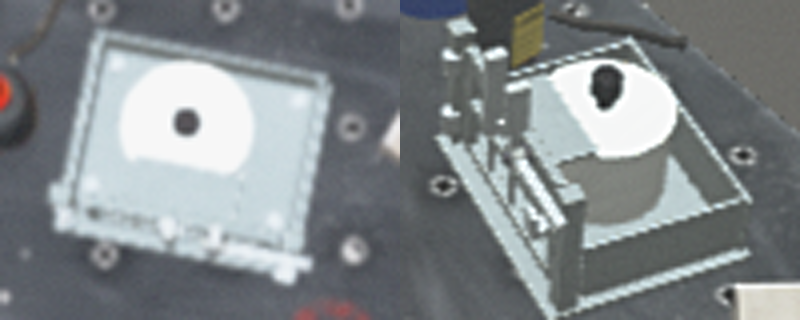

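The crop confirms it: the aluminium tin with a white lid and black knob stands in the bay, with the post at crop (168,230), the lever at (213,238) and the gate's ledge over the lid's rim. Next I fit the bay pose.

```bash
cat > h.py <<'E'
import numpy as np,cv2
from workcell import bot,eyes
from scipy.optimize import least_squares
def cam(n,s=None):
    c=eyes.get_calibration(n)
    if n=="wrist":
        T=np.eye(4);T[:3,:3]=s["eef_rot"];T[:3,3]=s["tool_pos"];M=T@c["mount"];return c["K"],M[:3,3],M[:3,:3]
    return c["K"],c["position"],c["attitude"]
def proj(C,p):
    K,t,R=C;v=(np.asarray(p)-t)@R;v=v*[1,-1,-1];q=v@K.T;return q[...,:2]/q[...,2:]
def ray(C,uv,z):
    K,t,R=C;d=R@(np.linalg.solve(K,[uv[0],uv[1],1])*[1,-1,-1]);return t+d*(z-t[2])/d[2]
def bay(P,p):
    c,s=np.cos(P[2]),np.sin(P[2]);p=np.asarray(p,float);return p@np.array([[c,s,0],[-s,c,0],[0,0,1]])+[P[0],P[1],0]
def tool(s,d): return np.asarray(s["eef_rot"]).T@d
E
python3 - <<'E'
from h import *
C=cam("top");S=cam("scene")
top=lambda u,v:np.array([290+u/4,170+v/4]);sc=lambda u,v:np.array([300+(u-400)/4,208+v/4])
ob=[((62,98,56),C,top(100,35)),((62,-98,56),C,top(328,77)),((-94,3,165),C,top(168,228)),((-94,-32,165),C,top(213,237)),
((62,-98,56),S,sc(748,200)),((62,98,56),S,sc(630,40)),((-94,3,165),S,sc(495,50))]
f=lambda P:np.concatenate([proj(c,bay(P,np.array(p)/1000))-uv for p,c,uv in ob])
r=least_squares(f,[.7,0,0],loss="soft_l1");print(r.x,f(r.x).round(1))
print("knob",ray(C,top(186,122),.113),ray(S,sc(605,67),.113))
for n,p in(("post",(-.094,.003,.15)),("lever",(-.094,-.032,.15)),("hinge",(-.08,.078,.1)),("tin0",(0,0,0))):print(n,bay(r.x,p))
E
```

```text
[ 0.62172364 -0.06615873 -0.23437972] [-1.7 -2.7  2.3  0.1 -0.2 -0.3  0.2  0.   0.9  2.1 -0.8 -1.8 -1.8  0.4]
knob [ 0.616771   -0.05658217  0.113     ] [ 0.62447458 -0.0536092   0.113     ]
post [ 0.53099045 -0.04141023  0.15      ]
lever [ 0.52286206 -0.07545328  0.15      ]
hinge [0.56202565 0.02828781 0.1       ]
tin0 [ 0.62172364 -0.06615873  0.        ]
```

Request:
move_arm(
  targets=[
    [[-49.6,-38.5,-2],[0,0,0],1],
    [[-49.6,-38.5,-2],[0,0,0],1],
    [[-49.6,-38.5,-2],[0,0,0],1],
    [[-49.6,-38.5,-2],[0,0,0],1],
    [[-49.6,-38.5,-2],[0,0,0],1],
  ],
)

```text
time: 0.6
tool_pos: [0.3639, 0.2892, 0.2392]
eef_rot: [[-0.897, 0.442, -0.0], [0.442, 0.897, -0.0], [-0.0, -0.0, -1.0]]
ft_force: [2.2, 0.5, -0.7]
finger_gap: 0.0855
finger_force: 0.0
```

Request:
move_arm(
  targets=[
    [[-29.8,-23.1,-1.1],[0,0,0],1],
    [[-29.8,-23.1,-1.1],[0,0,0],1],
    [[-29.8,-23.1,-1.1],[0,0,0],1],
    [[-29.8,-23.1,-1.1],[0,0,0],1],
    [[-29.8,-23.1,-1.1],[0,0,0],1],
  ],
)

```text
time: 1.1
tool_pos: [0.4735, 0.0644, 0.2466]
eef_rot: [[-0.897, 0.442, -0.0], [0.442, 0.897, -0.0], [0.0, -0.0, -1.0]]
ft_force: [1.2, 1.3, -0.2]
finger_gap: 0.0854
finger_force: 0.0
```

Request:
move_arm(
  targets=[
    [[-9.8,-7.6,-0.3],[0,0,-8],1],
    [[-9.8,-7.6,-0.3],[0,0,-12.8],1],
    [[-9.8,-7.6,-0.3],[0,0,-12.8],1],
    [[-9.8,-7.6,-0.3],[0,0,-12.8],1],
    [[-9.8,-7.6,-0.3],[0,0,-12.8],1],
  ],
)

```text
time: 1.6
tool_pos: [0.5271, -0.0449, 0.2493]
eef_rot: [[-0.972, 0.233, -0.001], [0.233, 0.972, 0.0], [0.001, 0.0, -1.0]]
ft_force: [-0.0, -0.3, -0.8]
finger_gap: 0.0854
finger_force: 0.0
```

Run:
```python
from h import *
s=bot.state();im=eyes.get_image("wrist");cv2.imwrite("pics/w1.png",im[:,:,::-1]);print(s["tool_pos"],s["eef_rot"],s["time"],s["q"])
np.savez("w1",p=s["tool_pos"],R=s["eef_rot"])
C=cam("wrist",s);P=[.6217,-.0662,-.2344]
for p in((-.094,.003,.165),(-.094,-.032,.165),(-.08,.078,.11),(0,0,.113)):print(p,proj(C,bay(P,p)).round())
```

```text
[ 0.52706361 -0.04493149  0.24926261] [[-9.72499751e-01  2.32902986e-01 -6.58961577e-04]
 [ 2.32902807e-01  9.72499958e-01  3.36378579e-04]
 [ 7.19183682e-04  1.73654083e-04 -9.99999726e-01]] 1.6 [ 0.12940735  0.61841062 -0.19082702  1.62104267  0.13862466  0.91608184
  1.22419542]
(-0.094, 0.003, 0.165) [324. 254.]
(-0.094, -0.032, 0.165) [268. 254.]
(-0.08, 0.078, 0.11) [421. 245.]
(0, 0, 0.113) [319. 338.]
```

View pics/w1.png

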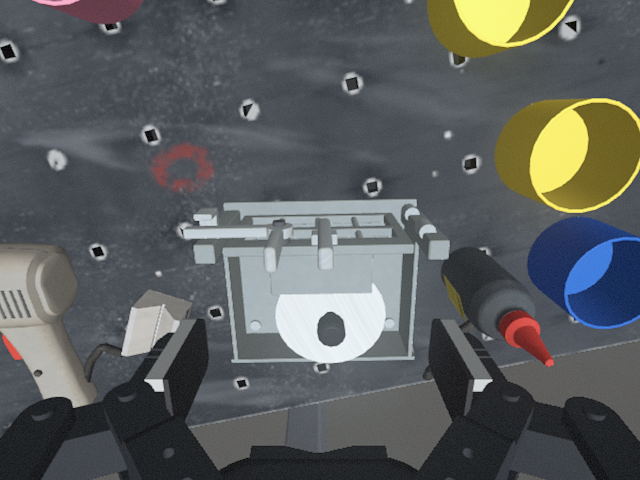

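The wrist view shows the post top at (325,261), the lever top at (272,263), the knob top at (331,331), and the bay's back corners at (234,360) and (413,357).

Run:
```python
from h import *
d=np.load("w1.npz");s=dict(tool_pos=d["p"],eef_rot=d["R"]);C=cam("wrist",s)
ob=[((62,98,56),(413,358)),((62,-98,56),(233,361)),((-94,3,165),(325,261)),((-94,-32,165),(272,262))]
f=lambda P:np.concatenate([proj(C,bay(P,np.array(p)/1000))-uv for p,uv in ob])
r=least_squares(f,[.62,-.066,-.23]);print(r.x,f(r.x).round(1))
post,lev=ray(C,(325,261),.165),ray(C,(272,262),.165)
print("post",post,"lev",lev,"knob",ray(C,(331,331),.113), bay(r.x,(-.094,.003,0)))
t=bay(r.x,(-.094,.003-.0075,.15));print(t,tool(s,t-s["tool_pos"]), tool(s,post-s["tool_pos"]),tool(s,lev-s["tool_pos"]))
print(bay(r.x,(-.08,.078,0)))
```

```text
[ 0.62620633 -0.06399802 -0.21478469] [ 6.5  2.9 -6.   3.1  1.3 -1.3 -1.7 -1.3]
post [ 0.53566469 -0.0420407   0.165     ] lev [ 0.52863228 -0.07445935  0.165     ] knob [ 0.61759579 -0.0551065   0.113     ] [ 0.53500564 -0.04103207  0.        ]
[ 0.53340711 -0.04835974  0.15      ] [-0.00703889 -0.00187378  0.09925725] [-0.00775188  0.00479988  0.08425789] [-0.00846325 -0.02836512  0.08425162]
[0.56466924 0.02926069 0.        ]
```

Request:
move_arm(
  targets=[
    [[-0.8,-0.2,4],[0,0,-0.7],1],
    [[-0.8,-0.2,8],[0,0,-0.7],1],
    [[-0.8,-0.2,11.6],[0,0,-0.7],1],
    [[-0.8,-0.2,11.6],[0,0,-0.7],0.2],
    [[-0.8,-0.2,11.6],[0,0,-0.7],0.0],
  ],
)

```text
time: 2.15
tool_pos: [0.5346, -0.0481, 0.1345]
eef_rot: [[-0.976, 0.219, -0.0], [0.219, 0.976, -0.0], [0.0, -0.0, -1.0]]
ft_force: [-0.7, -1.5, 1.3]
finger_gap: 0.0592
finger_force: 0.7
```

Run:
```python
from h import *
s=bot.state();im=eyes.get_image("wrist");cv2.imwrite("pics/w2.png",im[:,:,::-1]);print(s["tool_pos"],s["finger_gap"],s["finger_force"],s["ft_force"])
```

```text
[ 0.53463171 -0.04805804  0.13452354] 0.059167110401390395 0.6595330790150911 [-0.72381214 -1.46720919  1.32212688]
```

View pics/w2.png

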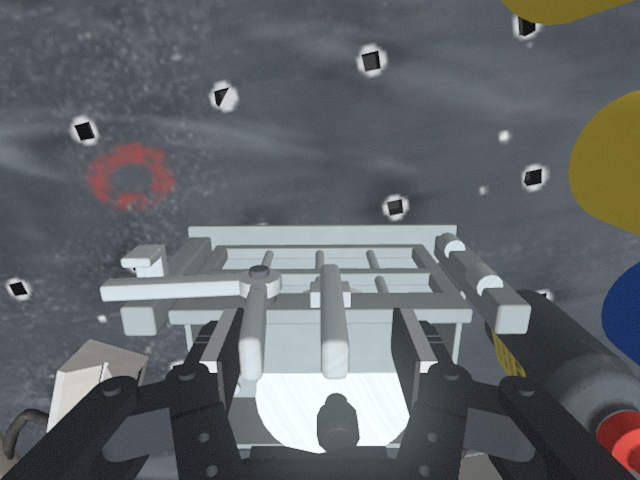

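Post (333,320) and lever (254,330) both lie between the pads, with the lever finger just touching. Closing now.

Request:
move_arm(
  targets=[
    [[0,0,0],[0,0,0],-0.3],
    [[0,0,0],[0,0,0],-0.6],
    [[0,0,0],[0,0,0],-1],
    [[0,0,0],[0,0,0],-1],
    [[0,0,0],[0,0,0],-1],
  ],
)

```text
time: 2.7
tool_pos: [0.5349, -0.0507, 0.1356]
eef_rot: [[-0.975, 0.222, 0.002], [0.222, 0.975, -0.003], [-0.003, -0.002, -1.0]]
ft_force: [-3.6, -9.3, 18.8]
finger_gap: 0.0256
finger_force: 60.8
```

Request:
move_arm(
  targets=[
    [[0.84,0.19,0],[0,0,6],-1],
    [[1.65,0.47,0],[0,0,12],-1],
    [[2.43,0.83,0],[0,0,18],-1],
    [[3.17,1.27,0],[0,0,24],-1],
    [[3.86,1.79,0],[0,0,30],-1],
  ],
)

```text
time: 3.2
tool_pos: [0.4993, -0.025, 0.1355]
eef_rot: [[-0.73, 0.683, -0.001], [0.683, 0.73, -0.003], [-0.001, -0.003, -1.0]]
ft_force: [-15.1, -13.5, 30.1]
finger_gap: 0.0254
finger_force: 60.0
```

Request:
move_arm(
  targets=[
    [[0.84,0.19,0],[0,0,6],-1],
    [[1.65,0.47,-0.1],[0,0,12],-1],
    [[2.43,0.83,-0.1],[0,0,18],-1],
    [[3.17,1.27,-0.1],[0,0,24],-1],
    [[3.86,1.79,-0.1],[0,0,30],-1],
  ],
)

```text
time: 3.7
tool_pos: [0.4813, 0.0156, 0.1356]
eef_rot: [[-0.291, 0.957, -0.006], [0.957, 0.291, -0.001], [0.001, -0.006, -1.0]]
ft_force: [-21.7, -8.7, 21.2]
finger_gap: 0.0255
finger_force: 59.4
```

Request:
move_arm(
  targets=[
    [[0.84,0.15,0],[0,0,6],-1],
    [[1.65,0.4,0],[0,0,12],-1],
    [[2.43,0.73,0],[0,0,18],-1],
    [[3.17,1.15,0],[0,0,24],-1],
    [[3.86,1.65,0],[0,0,30],-1],
  ],
)

```text
time: 4.2
tool_pos: [0.4862, 0.059, 0.1357]
eef_rot: [[0.225, 0.974, -0.005], [0.974, -0.225, 0.002], [0.001, -0.006, -1.0]]
ft_force: [-17.7, -1.5, 18.3]
finger_gap: 0.0253
finger_force: 61.2
```

Request:
move_arm(
  targets=[
    [[0,0,0],[0,0,0],-1],
    [[0,0,0],[0,0,0],-0.6],
    [[0,0,0],[0,0,0],-0.2],
    [[0,0,0],[0,0,0],0.2],
    [[0,0,0],[0,0,0],0.4],
  ],
)

```text
time: 4.7
tool_pos: [0.4894, 0.0585, 0.1352]
eef_rot: [[0.22, 0.975, 0.001], [0.975, -0.22, 0.001], [0.001, 0.001, -1.0]]
ft_force: [-1.2, 0.1, -0.6]
finger_gap: 0.0596
finger_force: 0.4
```

Request:
move_arm(
  targets=[
    [[0,0,0],[0,0,0],0.6],
    [[0,0,-2],[0,0,0],0.6],
    [[0,0,-6],[0,0,0],0.6],
    [[0,0,-10],[0,0,0],0.6],
    [[-1,2,-11.5],[0,0,0],0.8],
  ],
)

```text
time: 5.2
tool_pos: [0.5063, 0.0454, 0.2531]
eef_rot: [[0.218, 0.976, 0.003], [0.976, -0.218, 0.001], [0.002, 0.003, -1.0]]
ft_force: [-0.8, 0.2, -1.9]
finger_gap: 0.0769
finger_force: 0.0
```

Request:
move_arm(
  targets=[
    [[-7.2,13,0],[0,0,0],1],
    [[-7.2,13,0],[0,0,0],1],
    [[-7.2,13,0],[0,0,0],1],
    [[-7.2,13,0],[0,0,0],1],
    [[-7.2,13,0],[0,0,0],1],
  ],
)

```text
time: 5.7
tool_pos: [0.6172, -0.0555, 0.2491]
eef_rot: [[0.221, 0.975, -0.001], [0.975, -0.221, -0.0], [-0.0, -0.001, -1.0]]
ft_force: [0.0, 1.3, -0.1]
finger_gap: 0.0856
finger_force: 0.0
```

Run:
```python
from h import *
s=bot.state();im=eyes.get_image("wrist");cv2.imwrite("pics/w3.png",im[:,:,::-1]);print(s["tool_pos"],s["eef_rot"],s["q"])
np.savez("w3",p=s["tool_pos"],R=s["eef_rot"])
print(proj(cam("wrist",s),[(.618,-.055,.113),(.63,-.058,.113)]))
```

```text
[ 0.61724648 -0.05547509  0.2490592 ] [[ 2.21488303e-01  9.75162853e-01 -5.83893613e-04]
 [ 9.75163005e-01 -2.21488388e-01 -8.49742947e-05]
 [-2.12189431e-04 -5.50570638e-04 -9.99999826e-01]] [-0.13748771  0.79660991  0.40432472  1.28255712 -0.31680256  1.12519558
  0.07039475]
[[318.21942208 225.46215585]
 [334.83098526 225.82537324]]
```

View pics/w3.png

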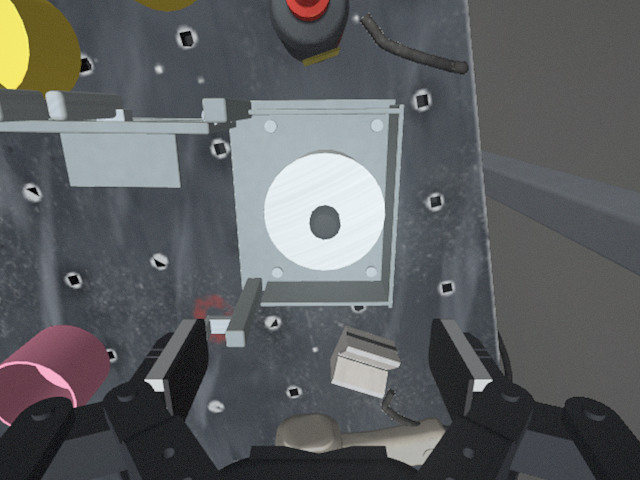

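The gate stands open at about 90° (left, row 125). The knob top is at (325,223) and the lid is centred at (325,211). Descending to the knob.

Request:
move_arm(
  targets=[
    [[0.25,0.55,4.5],[0,0,0],0.6],
    [[0.25,0.55,9],[0,0,0],0.3],
    [[0.25,0.55,13],[0,0,0],0.2],
    [[0.25,0.55,15.5],[0,0,0],0.2],
    [[0.25,0.55,16],[0,0,0],0.2],
  ],
)

```text
time: 6.25
tool_pos: [0.6216, -0.0522, 0.0875]
eef_rot: [[0.219, 0.976, -0.004], [0.976, -0.219, 0.001], [-0.0, -0.004, -1.0]]
ft_force: [0.2, 0.4, 0.3]
finger_gap: 0.0511
finger_force: 0.0
```

Request:
move_arm(
  targets=[
    [[0,0,0],[0,0,0],-0.1],
    [[0,0,0],[0,0,0],-0.3],
    [[0,0,0],[0,0,0],-0.6],
    [[0,0,0],[0,0,0],-1],
    [[0,0,0],[0,0,0],-1],
  ],
)

```text
time: 6.75
tool_pos: [0.6238, -0.0534, 0.0915]
eef_rot: [[0.22, 0.975, 0.002], [0.975, -0.22, 0.0], [0.001, 0.002, -1.0]]
ft_force: [-2.2, 1.7, 10.6]
finger_gap: 0.0216
finger_force: 58.4
```

Request:
move_arm(
  targets=[
    [[0,0,-0.4],[0,0,0],-1],
    [[0,0,-1],[0,0,0],-1],
    [[0,0,-1.8],[0,0,0],-1],
    [[0,0,-2.5],[0,0,0],-1],
    [[0,0,-2.5],[0,0,0],-1],
  ],
)

```text
time: 7.25
tool_pos: [0.6236, -0.0537, 0.1159]
eef_rot: [[0.22, 0.975, 0.002], [0.975, -0.22, -0.0], [0.0, 0.002, -1.0]]
ft_force: [-0.3, -0.1, -2.2]
finger_gap: 0.0219
finger_force: 58.8
```

Run:
```python
from h import *
s=bot.state();im=eyes.get_image("wrist");cv2.imwrite("pics/w4.png",im[:,:,::-1]);print(s["tool_pos"],s["finger_gap"],s["ft_force"])
```

```text
[ 0.62362394 -0.05366979  0.11585707] 0.02190352891829603 [-0.26530645 -0.07658832 -2.24683387]
```

View pics/w4.png

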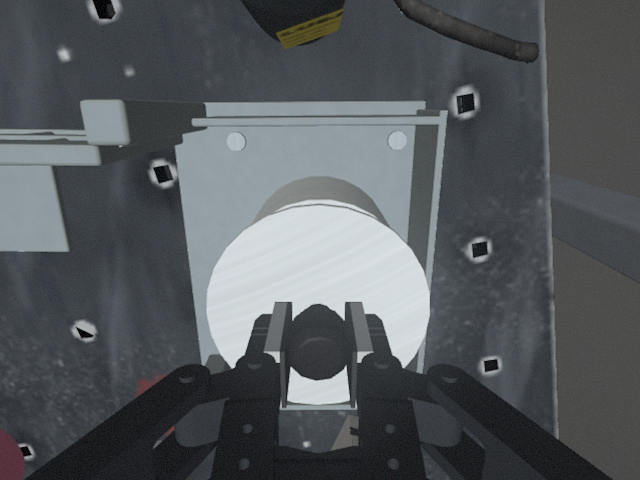

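The lid is held level by its knob between the pads (318,340), and the tin stays in the bay. Lifting clear, then carrying it to the front.

Request:
move_arm(
  targets=[
    [[0,0,-2],[0,0,0],-1],
    [[0,0,-4.5],[0,0,0],-1],
    [[0,0,-7],[0,0,0],-1],
    [[-0.8,-1.5,-8.5],[0,0,0],-1],
    [[-2,-4.2,-8.5],[0,0,0],-1],
  ],
)

```text
time: 7.8
tool_pos: [0.5784, -0.0639, 0.2007]
eef_rot: [[0.22, 0.976, 0.003], [0.976, -0.22, -0.001], [0.0, 0.003, -1.0]]
ft_force: [1.3, -0.7, -1.6]
finger_gap: 0.0213
finger_force: 59.1
```

Request:
move_arm(
  targets=[
    [[-1.4,-3,0],[0,0,0],-1],
    [[-2.8,-6,0],[0,0,0],-1],
    [[-4.2,-9.3,0],[0,0,0],-1],
    [[-5.5,-12.3,0],[0,0,0],-1],
    [[-5.5,-12.3,0],[0,0,0],-1],
  ],
)

```text
time: 8.3
tool_pos: [0.4425, -0.0912, 0.1999]
eef_rot: [[0.223, 0.975, -0.002], [0.975, -0.223, 0.0], [-0.0, -0.002, -1.0]]
ft_force: [2.4, 0.4, -2.2]
finger_gap: 0.0214
finger_force: 59.2
```

Run:
```python
from h import *
s=bot.state();a=eyes.get_image("wrist");b=eyes.get_image("scene");print(s["tool_pos"],s["finger_gap"],s["ft_force"],s["time"])
b=cv2.resize(b[180:360,220:440],(586,480),interpolation=cv2.INTER_CUBIC)
a=cv2.resize(a,(0,0),fx=.33,fy=.33)
o=np.zeros((480,800,3),np.uint8);o[:,:586]=b;o[:a.shape[0],586:586+a.shape[1]]=a
cv2.imwrite("pics/w5.png",o[:,:,::-1])
```

```text
[ 0.44248517 -0.09115659  0.19993287] 0.021354127362917252 [ 2.40937607  0.42670501 -2.17071348] 8.3
```

View pics/w5.png

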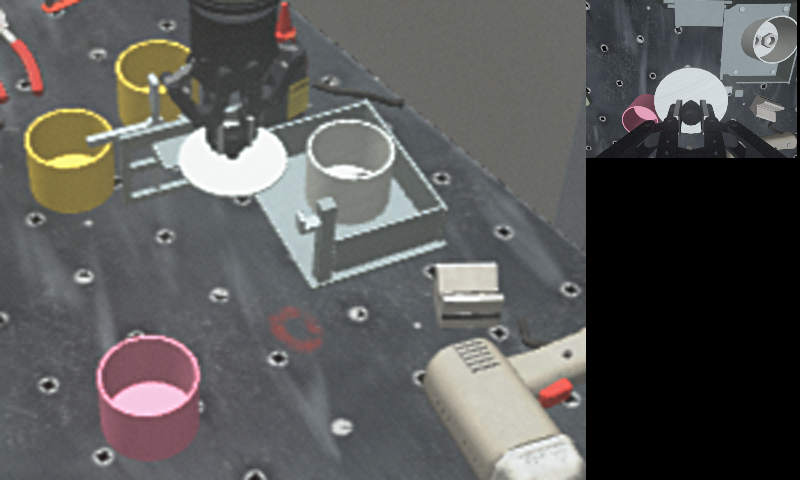

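The open tin still stands in the bay at (350,165) with the nuts inside. The gate is open at (140,130), the lid is held at (233,160), and the red ring at (297,328) is a flat mark. Lowering now.

Request:
move_arm(
  targets=[
    [[0,0,5],[0,0,0],-1],
    [[0,0,10],[0,0,0],-1],
    [[0,0,14],[0,0,0],-1],
    [[0,0,16],[0,0,0],-1],
    [[0,0,16.5],[0,0,0],-1],
  ],
)

```text
time: 8.9
tool_pos: [0.4454, -0.0902, 0.0323]
eef_rot: [[0.22, 0.975, -0.003], [0.975, -0.22, 0.001], [0.0, -0.003, -1.0]]
ft_force: [0.3, -0.0, -1.1]
finger_gap: 0.0214
finger_force: 59.2
```

Request:
move_arm(
  targets=[
    [[0,0,0.2],[0,0,0],-1],
    [[0,0,0.4],[0,0,0],-1],
    [[0,0,0.6],[0,0,0],-1],
    [[0,0,0.8],[0,0,0],-1],
    [[0,0,0.8],[0,0,0],-1],
  ],
)

```text
time: 9.4
tool_pos: [0.4458, -0.0903, 0.0267]
eef_rot: [[0.22, 0.975, 0.0], [0.975, -0.22, -0.0], [-0.0, 0.0, -1.0]]
ft_force: [-0.5, 0.7, -1.7]
finger_gap: 0.0216
finger_force: 59.2
```

Request:
move_arm(
  targets=[
    [[0,0,0.1],[0,0,0],-1],
    [[0,0,0.2],[0,0,0],-1],
    [[0,0,0.3],[0,0,0],-1],
    [[0,0,0.3],[0,0,0],-1],
  ],
)

```text
time: 9.8
tool_pos: [0.4456, -0.0904, 0.0236]
eef_rot: [[0.22, 0.975, -0.0], [0.975, -0.22, -0.0], [-0.0, -0.0, -1.0]]
ft_force: [0.6, 0.1, -1.1]
finger_gap: 0.0213
finger_force: 59.4
```

Request:
move_arm(
  targets=[
    [[0,0,0.1],[0,0,0],-1],
    [[0,0,0.2],[0,0,0],-1],
    [[0,0,0.3],[0,0,0],-1],
    [[0,0,0.3],[0,0,0],-1],
  ],
)

```text
time: 10.2
tool_pos: [0.4457, -0.0903, 0.0226]
eef_rot: [[0.221, 0.975, 0.002], [0.975, -0.221, 0.0], [0.001, 0.002, -1.0]]
ft_force: [-9.8, 2.9, 66.7]
finger_gap: 0.0215
finger_force: 67.5
```

Request:
move_arm(
  targets=[
    [[0,0,-0.18],[0,0,0],-1],
    [[0,0,-0.18],[0,0,0],-1],
  ],
)

```text
time: 10.4
tool_pos: [0.4458, -0.0905, 0.0228]
eef_rot: [[0.221, 0.975, 0.001], [0.975, -0.221, -0.0], [-0.0, 0.001, -1.0]]
ft_force: [-2.5, 1.4, 22.7]
finger_gap: 0.0214
finger_force: 62.7
```

Request:
move_arm(
  targets=[
    [[0,0,-0.06],[0,0,0],-1],
    [[0,0,-0.06],[0,0,0],-0.4],
    [[0,0,-0.06],[0,0,0],-0.1],
    [[0,0,-0.06],[0,0,0],0.1],
    [[0,0,-0.06],[0,0,0],0.3],
  ],
)

```text
time: 10.9
tool_pos: [0.4456, -0.0904, 0.0229]
eef_rot: [[0.22, 0.975, -0.0], [0.975, -0.22, -0.0], [-0.0, -0.0, -1.0]]
ft_force: [0.1, 0.4, 0.4]
finger_gap: 0.0555
finger_force: 0.0
```

Request:
move_arm(
  targets=[
    [[0,0,-1.5],[0,0,0],0.3],
    [[0,0,-5],[0,0,0],0.3],
    [[0,0,-10],[0,0,0],0.5],
    [[0,0,-15],[0,0,0],0.5],
    [[0,0,-20],[0,0,0],0.5],
  ],
)

```text
time: 11.4
tool_pos: [0.4451, -0.0903, 0.2251]
eef_rot: [[0.221, 0.975, -0.0], [0.975, -0.221, -0.0], [-0.0, -0.0, -1.0]]
ft_force: [1.1, 0.6, 0.5]
finger_gap: 0.0642
finger_force: 0.0
```

Run:
```python
from h import *
s=bot.state();a=eyes.get_image("wrist");b=eyes.get_image("scene");print(s["tool_pos"],s["finger_gap"],s["ft_force"],s["time"])
b=cv2.resize(b[200:350,240:390],(480,480),interpolation=cv2.INTER_CUBIC)
a=cv2.resize(a,(0,0),fx=.5,fy=.5)
o=np.zeros((480,800,3),np.uint8);o[:,:480]=b;o[:a.shape[0],480:480+a.shape[1]]=a
cv2.imwrite("pics/w6.png",o[:,:,::-1])
```

```text
[ 0.44509702 -0.09034375  0.22511347] 0.06416737055965867 [1.13744469 0.61503045 0.46557787] 11.4
```

View pics/w6.png

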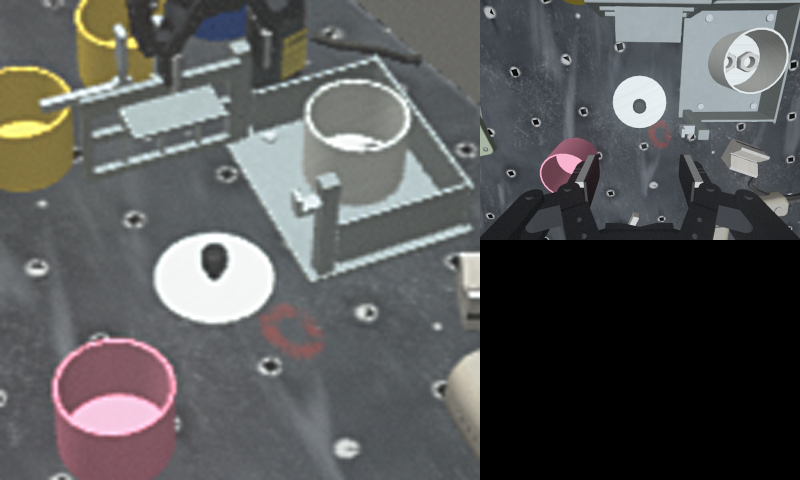

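The lid lies flat, knob up, on bare table at (214,277). The gate is open at a right angle, and the tin stands in the bay at (357,140) with both nuts inside. The gripper is clear, so I'm handing in.

```bash
python3 -c "
from workcell import bot
print(bot.sign_off())"
```

```text
the job is handed in; nothing more can be done
None
```

The job is handed in after 11.4 s of the 58 s allowed: the gate is unlatched and open at about 90°, the lid is flat and knob up on bare table in front of the bay (one brief 67 N wrist-force peak at touchdown, under the 120 N limit), and the tin is still in the bay with both nuts.

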